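# Start a bisque firing at the kiln's control box

## Task

Start the kiln from its control box by pressing with the fingertips: first rock the black switch fully over by pressing down its end with the white stripe, then push the yellow key fully in, and last push the green key fully in, and take the hand away. Keep to this order, do not press the blue or the red key, and leave the bowl, jars and brush where they are.

Things in the scene. Friction and masses are not known exactly. Their poses are not given: they have to be found in the camera images.
- control_box: Fixed grey control box, 190 (x) x 270 (y) x 60 mm high; origin at the centre of its underside, own x away from the robot at yaw 0, z up. On its flat top: four square coloured keys 65 mm apart in a 2 x 2 block on its -y half (which is where differs from run to run), a black rocker switch on its +y half, a dark display along the far edge, a small jar on the far +y corner.
- rocker (a joint): Tilt of the black rocker switch, rad: -0.2 fully off, +0.2 fully on. It stays where it is left; about 0.07 N m turns it (2 to 6 N pressing on the striped half).
- rocker_on_end (a point): On top of the rocker's white-striped half (box's +x end), 20 mm from the hinge line; tilts with it. The rocker, 60 mm along the box's x, 30 mm wide, is a shallow V hinged at mid-length 66 mm above the table. Off, the striped end stands up; pressed straight down about 8 mm here it rocks over: on, the striped half lies level, 69 mm above the table, and the other half stands up.
- glaze_jar: Loose small blue ceramic jar, 42 mm in diameter, 42 mm tall, standing on the control box near its far +y corner; origin at the centre of its underside.
- bowl: Loose unfired grey clay bowl, upside down, with a row of clay beads round its rim; 143 mm in diameter over the beads, 48 mm tall, on a plywood banding wheel (200 mm in diameter, 75 mm high, fixed) to the left of the box; origin at the centre of its underside.
- brush: Loose brush lying on the table on the robot's side of the control box, roughly parallel to the box's y; about 200 mm long and 20 mm high; origin near its middle, on its underside.
- slip_bottle: Loose terracotta-coloured jar with white cap, 60 mm in diameter, 140 mm tall, on the table to the right of the box; origin at the centre of its underside.
- key_yellow (a joint): How far the yellow key is pushed in, m: 0 out, 0.007 fully in. It moves straight down, takes about 3 N, and stays where it is pushed (no spring).
- key_yellow_top (a point): Centre of the top of the yellow key (the programme key, pressed second): a 30 mm square cap in a black 40 mm square frame that is 4 mm high; its top is 76 mm above the table when out and 69 mm when fully in.
- key_green (a joint): How far the green key is pushed in, m: 0 out, 0.007 fully in. It moves straight down, takes about 3 N, and stays where it is pushed (no spring).
- key_green_top (a point): Centre of the top of the green key (the start key, pressed last): a 30 mm square cap in a black 40 mm square frame that is 4 mm high; its top is 76 mm above the table when out and 69 mm when fully in.
- key_blue (a joint): How far the blue key is pushed in, m: 0 out, 0.007 fully in. It moves straight down, takes about 3 N, and stays where it is pushed (no spring).
- key_blue_top (a point): Centre of the top of the blue key (not to be pressed): a 30 mm square cap in a black 40 mm square frame that is 4 mm high; its top is 76 mm above the table when out and 69 mm when fully in.
- key_red (a joint): How far the red key is pushed in, m: 0 out, 0.007 fully in. It moves straight down, takes about 3 N, and stays where it is pushed (no spring).
- key_red_top (a point): Centre of the top of the red key (not to be pressed): a 30 mm square cap in a black 40 mm square frame that is 4 mm high; its top is 76 mm above the table when out and 69 mm when fully in.

How it is judged (in metres and radians):
On the way, in this order (a step that is already met when the one before it is completed fails the run):
1. the rocker is switched on (value of joint rocker above 0.15 rad), for 0.1 s.
2. then the yellow key is pushed in (value of joint key_yellow above 0.0055 m), for 0.1 s.
3. then the green key is pushed in (value of joint key_green above 0.0055 m), for 0.1 s.
At the end, for the whole second after the job is handed in: The rocker is on (above 0.15 of 0.2 rad), the yellow and green keys are in (more than 5.5 of 7 mm), the blue and red keys are out (less than 2 mm), and the bowl, both jars and the brush are within 20 mm of where they stood (value of joint rocker above 0.15 rad and value of joint each of key_yellow, key_green above 0.0055 m and value of joint each of key_blue, key_red below 0.002 m and distance of each of glaze_jar, bowl, brush, slip_bottle from where it was at the start of the episode below 0.02 m); the robot touches nothing.
It fails at once if the yellow key is pressed (over 3 mm) before the switch is on (value of joint key_yellow above 0.003 m and value of joint rocker below 0.1 rad).
It fails at once if the green key is pressed (over 3 mm) before the switch is on and the yellow key is in (value of joint key_green above 0.003 m and (value of joint rocker below 0.1 rad or value of joint key_yellow below 0.005 m)).
It fails at once if the blue or the red key is pressed (over 2 mm) (value of joint any of key_blue, key_red above 0.002 m).
It fails at once if the bowl, a jar or the brush is moved, lifted or carried (over 20 mm) (distance of any of glaze_jar, bowl, brush, slip_bottle from where it was at the start of the episode above 0.02 m).
It also fails if it takes over 42 s, if anything falls off the work surface, if the arm or the gripper's body presses on something with over 40 N, if the wrist force passes 120 N, or if a joint passes its speed limit or range.

## Robot

A 6-joint arm with a two-finger parallel gripper is mounted at the origin on the work surface. World frame = base frame: x ahead of the robot, y to its left, z up, the work surface at z = 0. Lengths are in m, angles in degrees, forces in N, time in s.
With the tool pointing down it reaches from about 0.325 to 0.75 m from the base axis. Payload 7.6 kg.
Tool frame: the origin (TCP) lies on the centre line of the jaws, within the pads' length; the fingertips stand 8 mm ahead of it and the grasp point (between the pads) lies 11 mm behind it (manip.finger_overhang is the distance from the TCP to the fingertips, in m); z points along the fingers, y is the line along which they close (so a half turn about z gives the same grasp; the last joint's range is limited). The gripper opens to 85 mm and grips with 20 to 120 N. Pads are 22 mm wide; open, the fingers measure 114 mm over their backs; the gripper's body (76 mm by 85 mm) begins 54 mm behind the grasp point. The pads swing forward as they close: fully open they stand 13 mm farther back than shut.
Start: joints at [-4.028, 2.991, 80.254, -0, 96.75, -4.028], TCP at [0.525, 0, 0.239] pointing down, gripper open.
Joint ranges: [-166.34, 166.34], [-52.06, 124.39], [6.96, 135.62], [-60.46, 240.46], [14.63, 156.25], [-167.68, 167.68]. Speed limits (degrees/s): [147.25, 147.25, 172.46, 180, 180, 180].

## Interface

Orientations are given as [roll, pitch, yaw] about the fixed x, y, z axes, in that order (R = Rz(yaw) Ry(pitch) Rx(roll)).
In Python, from bench import manip, cams gives the robot as it stands (manip), with the cameras (cams).
- The arm moves only by the tool send_path, called after "Request:" by a JSON object that holds its "op" and its "data", one argument or row to a line. Schema: {"type":"object","properties":{"segments":{"type":"array","items":{"type":"object","properties":{"jaw":{"type":"number"},"dx":{"type":"number"},"dy":{"type":"number"},"dz":{"type":"number"},"rx":{"type":"number"},"ry":{"type":"number"},"rz":{"type":"number"}},"additionalProperties":false,"required":["jaw"]},"minItems":1,"maxItems":12},"grip_force":{"type":"number"},"only":{"type":"string"},"quiet":{"type":"boolean"},"lines":{"type":"string"}},"required":["segments"],"additionalProperties":false}. segments is a list of rows, 1 to 12 of them, each an object with the fields jaw (the opening from 0.0 (shut) to 1.0 (fully open)), dx, dy, dz (the shift in parts of the range, where 1.0 means 0.25 m), rx, ry, rz (a rotation vector in a scale on which 1.0 is 90 degrees); a field left out counts as zero (the opening has to be given); each row is the pose to reach, as a shift and turn from the pose commanded when the call began, along the tool's axes at that moment; what a row does not reach only later rows make up. A row lasts 1/8 s, in which the tool goes at most 0.0625 m and 10.7 degrees, less where a joint would pass 70% of its speed; a pose out of reach is approached as far as the arm can. The fingers move at their own pace and stop on an object; grip_force is the grip in N (left out, the last holds). Time passes only in rows, so rows that do not move let the fingers close. The tool returns the time, the measured TCP pose, the force, the opening and the grip force at its end. only (a regular expression) keeps the lines of the reply that match it, lines (a string "A,B") keeps lines A to B, and quiet returns only ok. A shift or turn number past 1, either way, is cut back to 1. Input that does not fit is refused with a message, and nothing moves.
- manip.sense(): the state, without advancing time (a new reading comes with each control period).
- cams.camera(name): name is "scene" or "side" or "wrist"; returns a dict with "image" (480x640x3 uint8, red, green, blue), "mtx" (3x3 intrinsics, pixels), "world_from_camera" (4x4, takes a point from camera to world coordinates). Camera axes: x right, y down, z forward; pixel columns grow to the right and rows downward; lengths in m; the calibration is good to about 2 mm. A picture is of the moment at which its call begins. There is no depth.
- manip.close_job(): hands the job in; it is judged then, once.
The state is a dict: "clock": time; "qpos": joint angles; "qd": joint speeds; "tau": joint torques, N m; "tcp_pos": TCP position; "ee_rot": TCP orientation; "force": force on the tool from outside, world axes, zero at the start; "moment": the same for the moment, N m; "grip_width": opening from 0.0 (shut) to 1.0 (fully open); "grasp_force": force on a finger pad.
Only numpy, scipy, OpenCV 4.12 (cv2) and the standard library are available. Lean on these libraries where they do the work, as an engineer would, in place of code of your own. Each camera call takes 0.05 s, during which the arm holds its last target. There are 200 camera calls.

## Working session

There is one attempt and no reset: what is moved stays moved. The work goes in short steps, Python scripts to look and compute and a tool call to move; the robot and the scene stay as the last step left them, time stands still between calls to the robot, and variables do not carry over. Pictures are saved under pics/ and viewed, at most 10 in all, crops included, and the job is handed in when it is done.

```bash
mkdir -p pics; ls; python3 - <<'E'
from bench import manip, cams
import cv2
for n in ("scene","wrist"):
    c=cams.camera(n); cv2.imwrite(f"pics/{n}0.png",c["image"][:,:,::-1]); print(c["mtx"].tolist(),c["world_from_camera"].round(4).tolist())
s=manip.sense(); print(s, manip.finger_overhang)
E
```

```text
bench.py
pics
[[564.7902210058384, 0.0, 317.484187470258], [0.0, 564.7902210058384, 241.41278048931377], [0.0, 0.0, 1.0]] [[0.4737, 0.5195, -0.7111, 1.2975], [0.8807, -0.2849, 0.3785, -0.3332], [-0.0059, -0.8056, -0.5925, 0.6883], [0.0, 0.0, 0.0, 1.0]]
[[371.88889076469155, 0.0, 315.7865942809182], [0.0, 371.88889076469155, 239.40255635855627], [0.0, 0.0, 1.0]] [[1.0, 0.0008, -0.0008, 0.5256], [0.0005, -0.9488, -0.3158, 0.0818], [-0.001, 0.3158, -0.9488, 0.3727], [0.0, 0.0, 0.0, 1.0]]
{'clock': 0.1, 'qpos': array([-4.02850470e+00,  3.02365929e+00,  8.03072176e+01,  6.64008882e-04,
        9.67472471e+01, -4.02618023e+00]), 'qd': array([ 0.0053531 ,  0.02640319, -0.18592766, -0.04329448,  0.03094093,
        0.03022972]), 'tau': array([ 2.37367596e-03, -3.82580674e+01, -3.60984743e+01, -5.21182415e-05,
        4.78979055e-03, -6.69374316e-06]), 'tcp_pos': array([5.24753636e-01, 3.78392401e-05, 2.38556038e-01]), 'ee_rot': array([-1.79922115e+02, -6.14315213e-03,  8.99977489e+01]), 'force': array([-0.34861958,  0.30166628, -0.37531978]), 'moment': array([-0.02861918,  0.02656148,  0.02906732]), 'grasp_force': 0.0, 'grip_width': 1.00363223179422} 0.008
```

View pics/scene0.png

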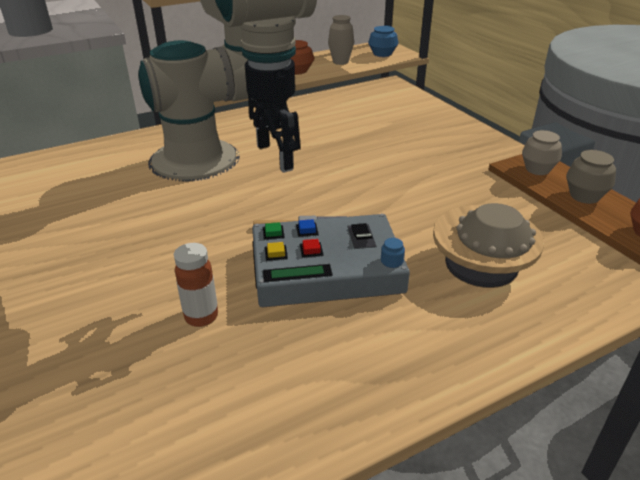

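View pics/wrist0.png

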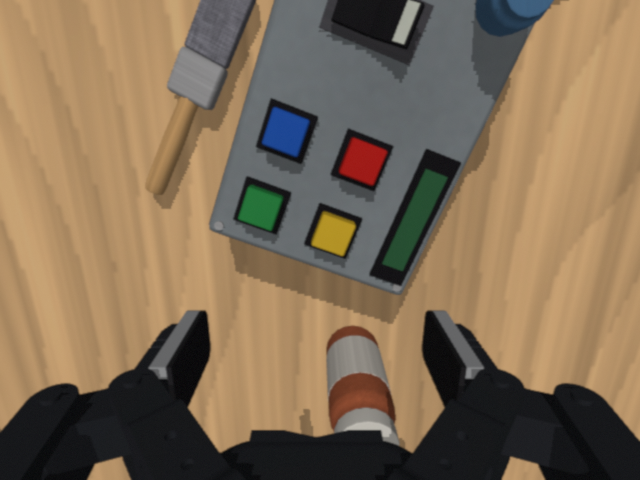

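The scene shows the box with the bowl to its left and the slip bottle to its right, standing clear. In the wrist picture I read green (262,207), yellow (333,232), blue (287,131), red (362,160), the stripe (407,22), and the bottle cap near (365,432).

```bash
cat > h.py <<'E'
import numpy as np
def px(c,u,v,z):
    M=c["world_from_camera"]; d=M[:3,:3]@np.linalg.solve(c["mtx"],[u,v,1.]); o=M[:3,3]
    return o+d*(z-o[2])/d[2]
def tool(s,p):  # world point -> shift of TCP in tool axes
    from scipy.spatial.transform import Rotation as R
    return R.from_euler("xyz",s["ee_rot"],degrees=True).inv().apply(p-s["tcp_pos"])
E
python3 - <<'E'
from bench import manip, cams
from h import *
import cv2
c=cams.camera("wrist"); im=c["image"]
P={}
for n,u,v,z in [("green",262,207,.076),("yellow",333,232,.076),("blue",287,131,.076),("red",362,160,.076),("stripe",407,22,.077),("cornR",398,290,.06),("cornL",217,227,.06),("cap",365,432,.14),("botbase",352,330,.0)]:
    P[n]=px(c,u,v,z); print(n,P[n].round(4))
for a,b in (("green","yellow"),("blue","red"),("green","blue"),("yellow","red")):
    d=P[b]-P[a]; print(a,b,np.hypot(*d[:2]),np.degrees(np.arctan2(d[1],d[0])))
c=cams.camera("scene"); im=c["image"][200:310,240:420]; cv2.imwrite("pics/s1.png",cv2.resize(im,None,fx=4.4,fy=4.4,interpolation=cv2.INTER_CUBIC)[:,:,::-1])
E
```

```text
green [0.4814 0.0109 0.076 ]
yellow [ 0.5397 -0.0105  0.076 ]
blue [0.5032 0.0706 0.076 ]
red [0.5616 0.0487 0.076 ]
stripe [0.5893 0.1442 0.077 ]
cornR [ 0.6017 -0.0718  0.06  ]
cornL [ 0.4387 -0.0109  0.06  ]
cap [ 0.5647 -0.1575  0.14  ]
botbase [ 0.567 -0.152  0.   ]
green yellow 0.06215211834302968 -20.0963885096228
blue red 0.06233006974719987 -20.51921765036698
green blue 0.06358559308303657 69.88231474729545
yellow red 0.06312592834342258 69.72218361087016
```

View pics/s1.png

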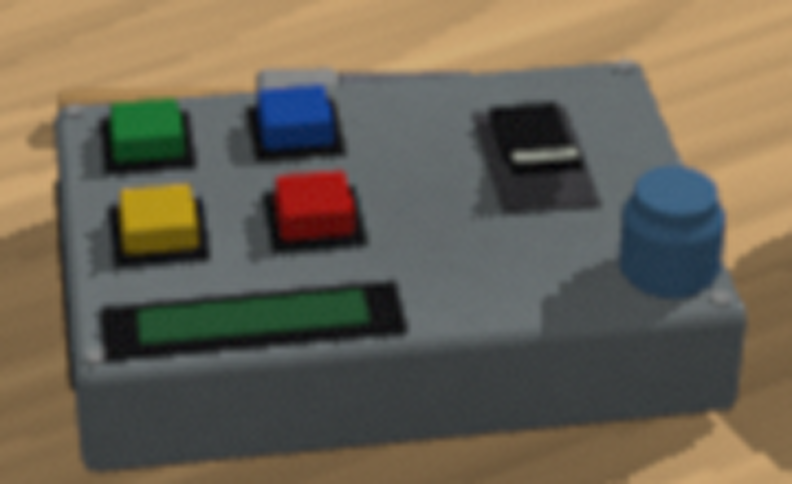

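The enlarged scene shows the box as described, with the striped end raised near the jar. The box yaw is about -20°. I'll turn the hand to match, shut it, and take a better wrist view.

The rows are not in the units I measure in: shifts go in shares of 0.25 m and turns go in shares of 90 degrees. I convert before sending: 0.06 m is 0.24, 0.035 m is 0.14, 20.3 degrees is 0.2256.

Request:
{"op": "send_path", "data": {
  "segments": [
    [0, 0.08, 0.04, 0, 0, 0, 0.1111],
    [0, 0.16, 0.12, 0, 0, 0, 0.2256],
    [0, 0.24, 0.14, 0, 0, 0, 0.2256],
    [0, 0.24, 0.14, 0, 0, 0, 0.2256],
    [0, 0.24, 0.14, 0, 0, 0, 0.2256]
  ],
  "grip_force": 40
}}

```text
refused: segments[0]: [0, 0.08, 0.04, 0, 0, 0, 0.1111] is not of type 'object' (schema: type "object"). Nothing was moved.
```

The error is about the shape of the input: a list of objects with named fields. Fixing that and sending the same move.

Request:
{"op": "send_path", "data": {
  "segments": [
    {"jaw": 0, "dx": 0.08, "dy": 0.04, "rz": 0.1111},
    {"jaw": 0, "dx": 0.16, "dy": 0.12, "rz": 0.2256},
    {"jaw": 0, "dx": 0.24, "dy": 0.14, "rz": 0.2256},
    {"jaw": 0, "dx": 0.24, "dy": 0.14, "rz": 0.2256},
    {"jaw": 0, "dx": 0.24, "dy": 0.14, "rz": 0.2256}
  ],
  "grip_force": 40
}}

```text
clock: 0.82
tcp_pos: [0.5597, 0.0598, 0.2393]
ee_rot: [-180.0, 0.0, 69.8]
force: [0.3, -0.3, -0.8]
grip_width: -0.003
grasp_force: 0.0
```

```bash
python3 - <<'E'
from bench import manip, cams
import cv2,numpy as np
c=cams.camera("wrist"); cv2.imwrite("pics/w2.png",cv2.resize(c["image"],(800,600),interpolation=cv2.INTER_CUBIC)[:,:,::-1])
np.savez("c2.npz",mtx=c["mtx"],world_from_camera=c["world_from_camera"])
E
```

```text
(no output)
```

View pics/w2.png

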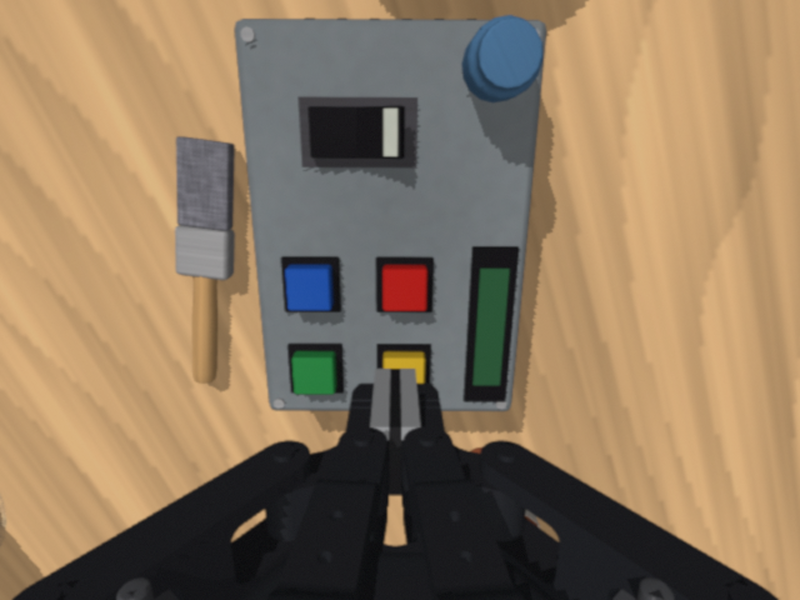

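The wrist view (1.25x scale) is well aligned with the box. The rocker spans x 309 to 404 at y≈132, so its on-point is at about (389,132). The key tops are blue (309,287), red (404,287) and green (315,371), with yellow partly hidden behind the fingers.

```bash
python3 - <<'E'
from bench import manip, cams
from h import *
c=np.load("c2.npz"); s=manip.sense()
P={n:px(c,u/1.25,v/1.25,z) for n,u,v,z in [("on",389,132,.077),("blue",309,287,.076),("red",404,287,.076),("green",315,371,.076),("hinge",356,132,.069)]}
P["yellow"]=P["green"]+P["red"]-P["blue"]
for n in P: print(n,P[n].round(4),"tool",tool(s,P[n]-np.array([0,0,-.008])).round(4))
E
```

```text
on [0.5877 0.1444 0.077 ] tool [ 0.0893 -0.0031  0.1544]
blue [0.5035 0.0714 0.076 ] tool [-0.0083 -0.0568  0.1554]
red [0.5631 0.0495 0.076 ] tool [-0.0082  0.0067  0.1554]
green [0.4826 0.0125 0.076 ] tool [-0.0707 -0.0561  0.1554]
hinge [0.5686 0.1516 0.069 ] tool [ 0.0894 -0.0235  0.1624]
yellow [ 0.5422 -0.0093  0.076 ] tool [-0.0707  0.0074  0.1555]
```

Scaled: 0.1635 m is 0.654, 0.145 m is 0.58.

Request:
{"op": "send_path", "data": {
  "segments": [
    {"jaw": 0, "dx": 0.18, "dy": -0.006, "dz": 0.08},
    {"jaw": 0, "dx": 0.358, "dy": -0.012, "dz": 0.24},
    {"jaw": 0, "dx": 0.358, "dy": -0.012, "dz": 0.44},
    {"jaw": 0, "dx": 0.358, "dy": -0.012, "dz": 0.58},
    {"jaw": 0, "dx": 0.358, "dy": -0.012, "dz": 0.612},
    {"jaw": 0, "dx": 0.358, "dy": -0.012, "dz": 0.628},
    {"jaw": 0, "dx": 0.358, "dy": -0.012, "dz": 0.64},
    {"jaw": 0, "dx": 0.358, "dy": -0.012, "dz": 0.65},
    {"jaw": 0, "dx": 0.358, "dy": -0.012, "dz": 0.654},
    {"jaw": 0, "dx": 0.358, "dy": -0.012, "dz": 0.654}
  ]
}}

```text
clock: 2.12
tcp_pos: [0.5893, 0.145, 0.077]
ee_rot: [179.8, -0.1, 69.7]
force: [1.5, -0.9, 6.5]
grip_width: 0.002
grasp_force: 2.7
```

Scaled: -0.11 m is -0.44, -0.09 m is -0.36.

Request:
{"op": "send_path", "data": {
  "segments": [
    {"jaw": 0, "dz": 0.004},
    {"jaw": 0, "dz": 0.006},
    {"jaw": 0, "dz": -0.12},
    {"jaw": 0, "dx": -0.16, "dz": -0.34},
    {"jaw": 0, "dx": -0.36, "dy": 0.012, "dz": -0.44},
    {"jaw": 0, "dx": -0.36, "dy": 0.012, "dz": -0.44},
    {"jaw": 0, "dx": -0.36, "dy": 0.012, "dz": -0.44}
  ]
}}

```text
clock: 3.0
tcp_pos: [0.5594, 0.0599, 0.1849]
ee_rot: [-179.9, -0.0, 69.7]
force: [0.0, -0.1, -0.6]
grip_width: 0.001
grasp_force: 0.0
```

```bash
python3 - <<'E'
from bench import manip, cams
import cv2,numpy as np
c=cams.camera("wrist"); cv2.imwrite("pics/w3.png",cv2.resize(c["image"][40:360,180:460],None,fx=1.8,fy=1.8,interpolation=cv2.INTER_CUBIC)[:,:,::-1])
E
```

```text
(no output)
```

View pics/w3.png

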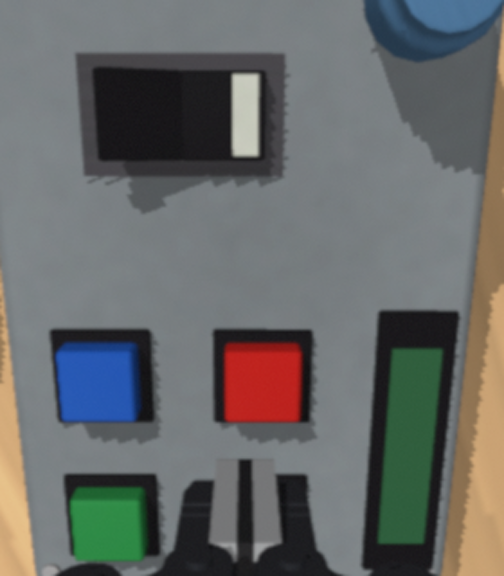

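The rocker is over: the stripe at (246,114) lies level and the other end is raised. The blue, red and green keys are still out. Yellow is next.

Scaled: 0.111 m is 0.444, -0.07 m is -0.28.

Request:
{"op": "send_path", "data": {
  "segments": [
    {"jaw": 0, "dx": -0.14, "dy": 0.0148},
    {"jaw": 0, "dx": -0.28, "dy": 0.0296, "dz": 0.12},
    {"jaw": 0, "dx": -0.28, "dy": 0.0296, "dz": 0.3},
    {"jaw": 0, "dx": -0.28, "dy": 0.0296, "dz": 0.376},
    {"jaw": 0, "dx": -0.28, "dy": 0.0296, "dz": 0.4},
    {"jaw": 0, "dx": -0.28, "dy": 0.0296, "dz": 0.416},
    {"jaw": 0, "dx": -0.28, "dy": 0.0296, "dz": 0.428},
    {"jaw": 0, "dx": -0.28, "dy": 0.0296, "dz": 0.438},
    {"jaw": 0, "dx": -0.28, "dy": 0.0296, "dz": 0.444},
    {"jaw": 0, "dx": -0.28, "dy": 0.0296, "dz": 0.444}
  ]
}}

```text
clock: 4.3
tcp_pos: [0.5434, -0.0084, 0.0769]
ee_rot: [179.8, -0.1, 69.7]
force: [-3.0, 3.0, 10.3]
grip_width: -0.0
grasp_force: 5.1
```

Scaled: -0.11 m is -0.44, -0.08 m is -0.32.

Request:
{"op": "send_path", "data": {
  "segments": [
    {"jaw": 0, "dz": -0.12},
    {"jaw": 0, "dz": -0.32},
    {"jaw": 0, "dx": -0.12, "dy": -0.08, "dz": -0.44},
    {"jaw": 0, "dx": -0.2, "dy": -0.254, "dz": -0.44},
    {"jaw": 0, "dx": -0.2, "dy": -0.254, "dz": -0.44},
    {"jaw": 0, "dx": -0.2, "dy": -0.254, "dz": -0.44}
  ]
}}

```text
clock: 5.05
tcp_pos: [0.4661, -0.0337, 0.1852]
ee_rot: [179.9, -0.0, 69.7]
force: [1.3, -0.2, 0.2]
grip_width: -0.0
grasp_force: 0.0
```

```bash
python3 - <<'E'
from bench import manip, cams
import cv2,numpy as np
c=cams.camera("wrist"); cv2.imwrite("pics/w4.png",c["image"][:,:,::-1])
np.savez("c4.npz",mtx=c["mtx"],world_from_camera=c["world_from_camera"])
E
```

```text
(no output)
```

View pics/w4.png

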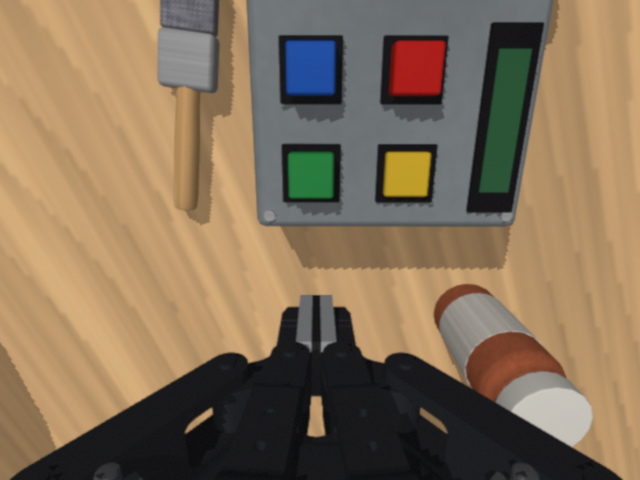

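Yellow now sits low in its frame at (407,174). The green key's top is at (311,174).

```bash
python3 - <<'E'
from bench import manip, cams
from h import *
c=np.load("c4.npz"); s=manip.sense()
p=px(c,311,174,.076); print(p, tool(s,p+np.array([0,0,.001])).round(4))
E
```

```text
[0.47976224 0.01017493 0.076     ] [ 0.0457 -0.0027  0.1081]
```

Request:
{"op": "send_path", "data": {
  "segments": [
    {"jaw": 0, "dx": 0.186, "dy": -0.006, "dz": 0.12},
    {"jaw": 0, "dx": 0.186, "dy": -0.006, "dz": 0.3},
    {"jaw": 0, "dx": 0.186, "dy": -0.006, "dz": 0.376},
    {"jaw": 0, "dx": 0.186, "dy": -0.006, "dz": 0.4},
    {"jaw": 0, "dx": 0.186, "dy": -0.006, "dz": 0.416},
    {"jaw": 0, "dx": 0.186, "dy": -0.006, "dz": 0.428},
    {"jaw": 0, "dx": 0.186, "dy": -0.006, "dz": 0.438},
    {"jaw": 0, "dx": 0.186, "dy": -0.006, "dz": 0.444},
    {"jaw": 0, "dx": 0.186, "dy": -0.006, "dz": 0.444}
  ]
}}

```text
clock: 6.22
tcp_pos: [0.4813, 0.0106, 0.0767]
ee_rot: [179.8, -0.1, 69.7]
force: [-7.5, 2.1, 17.3]
grip_width: 0.002
grasp_force: 8.7
```

Request:
{"op": "send_path", "data": {
  "segments": [
    {"jaw": 0, "dz": -0.12},
    {"jaw": 0, "dz": -0.32},
    {"jaw": 0, "dx": -0.2, "dz": -0.52},
    {"jaw": 0, "dx": -0.2, "dz": -0.56},
    {"jaw": 0, "dx": -0.2, "dz": -0.56},
    {"jaw": 0, "dx": -0.2, "dz": -0.56}
  ]
}}

```text
clock: 6.98
tcp_pos: [0.4626, -0.0357, 0.212]
ee_rot: [-179.8, 0.0, 69.7]
force: [0.3, -0.8, -0.4]
grip_width: -0.001
grasp_force: 0.0
```

```bash
python3 - <<'E'
from bench import manip, cams
import cv2
c=cams.camera("wrist"); cv2.imwrite("pics/w5.png",c["image"][:,:,::-1])
E
```

```text
(no output)
```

View pics/w5.png

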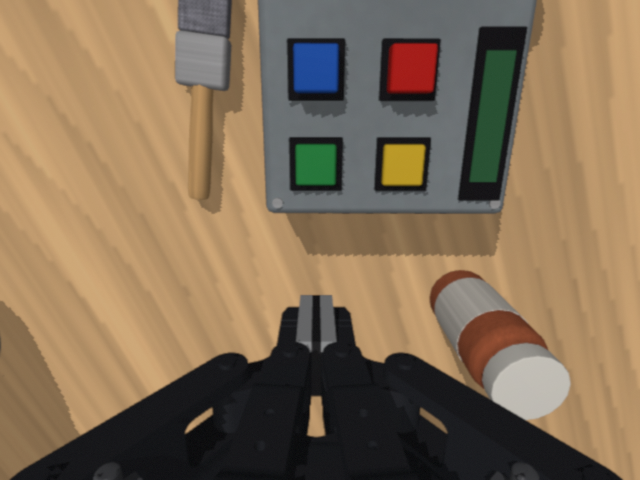

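Green (316,164) and yellow (403,163) are both in, blue and red are still out, and the hand is clear of everything.

```bash
python3 -c "
from bench import manip, cams
print(manip.close_job())"
```

```text
the job is handed in; nothing more can be done
None
```

The job is handed in: I switched the rocker on, then pushed the yellow key in, then the green; the last camera views show blue and red still out and the hand clear, but the hand-in returned no verdict.

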